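# Weigh a cheese, load it in its carrier and roll it into the labelling bay

## Robot

A 7-joint arm with a two-finger parallel gripper is mounted at the origin on the work surface. World frame = base frame: x ahead of the robot, y to its left, z up, the work surface at z = 0. Lengths are in m, angles in rad, forces in N, time in s.
With the tool pointing down it reaches from about 0.425 to 0.95 m from the base axis. Payload 4.7 kg.
Tool frame: the origin (TCP) lies between the finger pads; the fingertips stand 17 mm ahead of it and the grasp point (between the pads) lies 2 mm behind it; z points along the fingers, y is the line along which they close (so a half turn about z gives the same grasp; the last joint's range is limited). The gripper opens to 87 mm and grips with 3 to 60 N. Pads are 19 mm wide; open, the fingers measure 117 mm over their backs; the gripper's body (75 mm by 190 mm) begins 51 mm behind the grasp point.
Start: joints at [-1.165, 0.469, -0.049, 1.532, 0.024, 1.141, -0.082], TCP at [0.284, 0.612, 0.24] pointing down, gripper open.
Joint ranges: [-2.59, 2.59], [-0.33, 1.99], [-1.39, 1.29], [0.1, 2.45], [-1.04, 4.18], [0.21, 1.99], [-2.66, 2.66]. Speed limits (rad/s): [2.57, 2.57, 3.14, 3.14, 3.14, 3.14, 3.14].

## Interface

Orientations are given as [roll, pitch, yaw] about the fixed x, y, z axes, in that order (R = Rz(yaw) Ry(pitch) Rx(roll)).
In Python, from workcell import * gives the robot as it stands.
- The arm moves only by the tool servo_tool, never from a script. Its argument "increments" is a list that holds one entry, the list of rows, each a list of 7 numbers: the closure, from 0 (fully open) to 1 (shut), then the shift along the tool's x, y, z in units of 30 mm (1.0 is 30 mm), then the turn, a rotation vector about the tool's x, y, z in units of 6 degrees (1.0 is 6 degrees). In form: [[[grip, tx, ty, tz, ax, ay, az], ...]]. A call has 1 to 20 rows; each row shifts and turns the commanded pose from where the row before left it, along the tool's axes as they then stand; what a row does not reach is not made up. A row lasts 1/12 s, in which the tool goes at most 41.7 mm and 7.16 degrees, less where a joint would pass 70% of its speed; a pose out of reach is approached as far as the arm can. A call is refused whole if a number of a shift passes 1 or a number of a turn 1, either way. A call with a gripper value outside its range is refused whole. The fingers move at their own pace and stop on an object; the grip force is fixed at half the most. Time passes only in rows, so rows that do not move let the fingers close. It gives the time, the measured TCP pose, the force, the opening and the grip force at its end, in the units of the state.
- observe(): the state, without advancing time (a new reading comes with each control period).
- snapshot(name): name is "scene" or "top" or "wrist"; returns a dict with "color" (420x560x3 uint8, red, green, blue), "K" (3x3 intrinsics, pixels), "view" (4x4, takes a point from world to camera coordinates). Camera axes: x right, y down, z forward; pixel columns grow to the right and rows downward; lengths in m; the calibration is good to about 2 mm. The wrist camera is an equidistant fisheye: a pixel r from the principal point sees the ray r / f radians off the axis. A picture is of the moment at which its call begins. There is no depth.
- job_done(): hands the job in; it is judged then, once.
The state is a dict: "time_s": time; "q": joint angles; "joint_vel": joint speeds; "joint_torque": joint torques, N m; "tool_pos": TCP position; "orientation": TCP orientation; "force": force on the tool from outside, world axes, zero at the start; "moment": the same for the moment, N m; "width": finger opening in m; "finger_force": force on a finger pad.
Only numpy, scipy, OpenCV 4.12 (cv2) and the standard library are available. Lean on these libraries where they do the work, as an engineer would, in place of code of your own. Each camera call takes 0.05 s, during which the arm holds its last target. There are 200 camera calls.

## Task

Take the herb-speckled cheese block out of the display rack and set it upright on the scale, letting go so it is weighed; then take it again by its orange ends and lower it, without dropping it, fully down into the pocket of the wooden carrier. Push the carrier gently along the rollers, never lifting it off them, until it is fully home against the end stop of the labelling bay, then swing the red-knobbed lever fully shut behind it. Leave the red block, the jars and the bowl where they are.

Things in the scene. Friction and masses are not known exactly. Their poses are not given: they have to be found in the camera images.
- cheese: Cream herb-speckled cheese block with orange rind on its two ends: box 46 mm along its x, 64 along its y (orange ends face +-y), 56 tall, 0.1 to 0.25 kg. Origin: centre of its underside, z up. Starts upright in one of the rack's two bays, axes parallel to the rack's; there fingers reach only its +-x faces.
- rack: Wooden display rack, fixed: base 70 (x) by 170 (y) by 10 mm and three upright dividers (50 mm along x, 8 thick, tops 60 mm above the table) at y = -78, 0, 78 mm. Two bays, centred at y = -39 and 39 mm, hold one block each, 3 mm clear of the dividers, undersides 10 mm above the table; open towards +-x and above. Origin: centre of its underside.
- scale: Grey counter scale with a steel pan and a black display on its -x side, fixed to the table. 105 by 105 mm, the display 30 mm more; the pan does not move. Origin: centre of its underside.
- scale_pan (a point): Centre of the top of the scale's flat pan, 100 by 100 mm, 38 mm above the table; axes as the scale's.
- line: Roller line, fixed: 16 free-turning steel rollers along its y from -222 to 213 mm, tops 50 mm above the table, between aluminium rails (inner faces x = +-54 mm, tops 64 mm; 80 mm green cheeks along the bay). The carrier travels to +y. Green end stop: face at y = 225 mm, top 90 mm; behind it a white printer 115 mm high. Origin: on the table under the line's middle, z up.
- bay (a point): Where the carrier's origin lies when it is fully home against the end stop: on the line's x = 0, y = 150 mm, on the roller tops. Axes as the line's.
- carrier: Wooden tray on the rollers, 100 mm (x, across the line) by 150 (y, along it), 0.28 to 0.46 kg, 4 mm clear of each rail; rolls easily, not fixed. Floor 8 mm thick; end walls 8 mm thick centred at y = +-71 mm, tops 38 mm above its underside. The pocket for the cheese is in its middle. Origin: centre of its underside, z up, axes as the line's.
- pocket (a point): Middle of the pocket's floor, 8 mm above the carrier's underside, axes as the carrier's. Two dark cheeks, 66 mm long in y: inner faces x = +-28 mm, from 34 mm above the floor flaring to +-36 at their tops, 50 mm up; two low stops, inner faces y = +-37, 6 thick, 8 mm high. Takes the cheese long side along y, 5 mm clear all round; finger room (24 mm from stop to end wall) only at its ends.
- lever (a joint): Angle of the bay's locking lever about its vertical hinge, rad: 0 = arm along the line's -y (upstream) beside the -x rail; negative = swung outwards; grows anticlockwise seen from above; 1.57 = shut, at its stop, arm along the line's +x across the rollers, 4 mm behind the home carrier. Stays where left, about 1 N at the knob. Shuts fully only behind a carrier that is home.
- lever_hinge (a point): Point on the lever's vertical hinge axis, 120 mm above the table, at the line's x = -78, y = 65 mm.
- lever_knob (a point): Middle of the grip of the lever's upright round red knob: 16 mm diameter, from 84 to 146 mm above the table, this point at 120 mm, 105 mm from the hinge axis. The steel arm below it is 12 mm wide and spans 70 to 84 mm above the table.
- red_cheese: Plain dark red waxed block of the same size, in the other bay of the rack; stays there. Origin: centre of its underside.
- mustard: Small amber jar with brass cap, 48 mm diameter, 62 mm high, between rack and scale; leave alone. Origin: centre of its underside.
- bowl: Blue bowl, 100 mm diameter, 45 mm high, on the table; leave alone. Origin: centre of its underside.
- chutney: Green jar with white cap, 60 mm diameter, 85 mm high; leave alone. Origin: centre of its underside.
There are look-alikes about, which are no part of the job. Leave any pink look-alike of the cheese alone.

How it is judged:
On the way, in this order (a step that is already met when the one before it is completed fails the run):
1. the cheese stands upright on the scale's pan, let go (horizontal distance between cheese and scale_pan below 0.035 m and contact force between cheese and scale above 0.5 N and angle between cheese's own z axis and vertical below 0.12 rad and linear speed of cheese below 0.03 m/s and contact force between the fingers and cheese below 0.1 N), for 0.3 s.
2. the cheese is fully down in the carrier's pocket, let go (x of cheese in the frame of carrier between -0.007 and 0.007 m and y of cheese in the frame of carrier between -0.007 and 0.007 m and z of cheese in the frame of carrier between 0.004 and 0.012 m and angle between cheese's own z axis and vertical below 0.12 rad and contact force between the fingers and cheese below 0.1 N and linear speed of cheese below 0.03 m/s), for 0.2 s.
3. the loaded carrier is home against the end stop (x of cheese in the frame of carrier between -0.007 and 0.007 m and y of cheese in the frame of carrier between -0.007 and 0.007 m and z of cheese in the frame of carrier between 0.004 and 0.012 m and angle between cheese's own z axis and vertical below 0.12 rad and y of carrier in the frame of bay between -0.008 and 0.006 m and x of carrier in the frame of bay between -0.008 and 0.008 m and z of carrier in the frame of bay between -0.004 and 0.005 m), for 0.1 s.
4. the lever is shut behind it (all of step 3 and value of joint lever above 1.45 rad), for 0.2 s.
At the end, for the whole second after the job is handed in: The herb cheese lies fully down and upright in the carrier's pocket (within 7 mm of its middle each way, underside within 4 mm of the floor), the carrier is home on the rollers (within 8 mm of its place at the end stop), the lever is shut (over 1.45 rad of 1.57), and all is at rest and let go (all of step 4 and linear speed of each of carrier, cheese below 0.02 m/s); the robot touches nothing.
It fails at once if the carrier is lifted off the rollers (z of carrier in the frame of line above 0.07 m).
It fails at once if the carrier is shoved hard (over 0.6 m/s) (linear speed of carrier above 0.6 m/s).
It fails at once if the cheese is dropped (moves at over 0.7 m/s with no finger on it) (contact force between the fingers and cheese below 0.1 N and linear speed of cheese above 0.7 m/s).
It fails at once if the red block, a jar or the bowl is moved by more than 30 mm (distance of any of red_cheese, mustard, bowl, chutney from where it was at the start of the episode above 0.03 m).
It also fails if it takes over 72 s, if anything falls off the work surface, if the arm or the gripper's body presses on something with over 40 N, if the wrist force passes 120 N, or if a joint passes its speed limit or range.

## Working session

There is one attempt and no reset: what is moved stays moved. The work goes in short steps, Python scripts to look and compute and a tool call to move; the robot and the scene stay as the last step left them, time stands still between calls to the robot, and variables do not carry over. Pictures are saved under pics/ and viewed, at most 10 in all, crops included, and the job is handed in when it is done.

Besides the shell and the picture viewer there is one more tool, called after "Request:" as name(argument=value, ...), one argument or row to a line, values as JSON. servo_tool: Moves the arm, as the interface text tells. Its arguments: {"type":"object","properties":{"increments":{"type":"array"}},"required":["increments"]}

```bash
mkdir -p pics
python3 - <<'E'
from workcell import *
import cv2,numpy as np
o=observe();print({k:np.round(v,3) for k,v in o.items()})
for n in("scene","top"):
    s=snapshot(n);cv2.imwrite(f"pics/{n}0.png",s["color"][:,:,::-1]);np.savez(f"{n}0.npz",**s)
    print(n,np.round(s["K"],1).tolist(),np.round(s["view"],3).tolist())
    cv2.imwrite(f"pics/{n}0b.png",cv2.resize(s["color"][:,:,::-1],(800,600),interpolation=cv2.INTER_CUBIC))
E
```

```text
{'time_s': np.float64(0.0), 'q': array([-1.165,  0.469, -0.049,  1.534,  0.024,  1.141, -0.082]), 'joint_vel': array([ 0.   ,  0.001, -0.003, -0.   , -0.001, -0.001,  0.   ]), 'joint_torque': array([-0.0000e+00, -5.0796e+01, -8.1000e-02, -2.3616e+01, -6.1000e-02,
        3.8000e-02,  0.0000e+00]), 'tool_pos': array([0.284, 0.612, 0.238]), 'orientation': array([-3.14 ,  0.   ,  2.707]), 'force': array([ 0.94 , -0.108, -0.602]), 'moment': array([-0.005,  0.036,  0.032]), 'finger_force': np.float64(0.0), 'width': np.float64(0.087)}
scene [[421.6, 0.0, 281.3], [0.0, 421.6, 217.1], [0.0, 0.0, 1.0]] [[0.242, 0.97, -0.021, -0.113], [0.674, -0.183, -0.716, -0.265], [-0.698, 0.159, -0.698, 1.622], [0.0, 0.0, 0.0, 1.0]]
top [[448.6, 0.0, 276.8], [0.0, 448.6, 206.0], [0.0, 0.0, 1.0]] [[0.012, -1.0, 0.012, -0.007], [-0.994, -0.013, -0.107, 0.472], [0.107, -0.011, -0.994, 1.299], [0.0, 0.0, 0.0, 1.0]]
```

View pics/top0b.png

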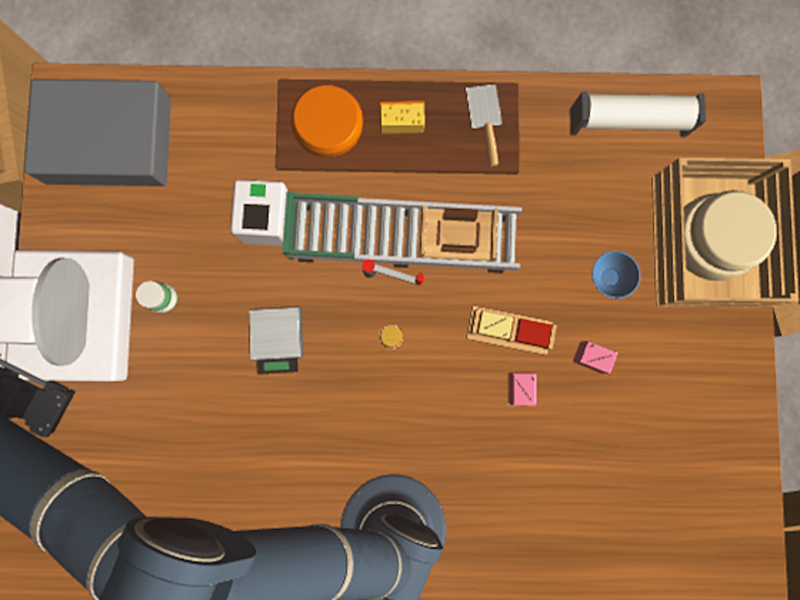

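View pics/scene0b.png

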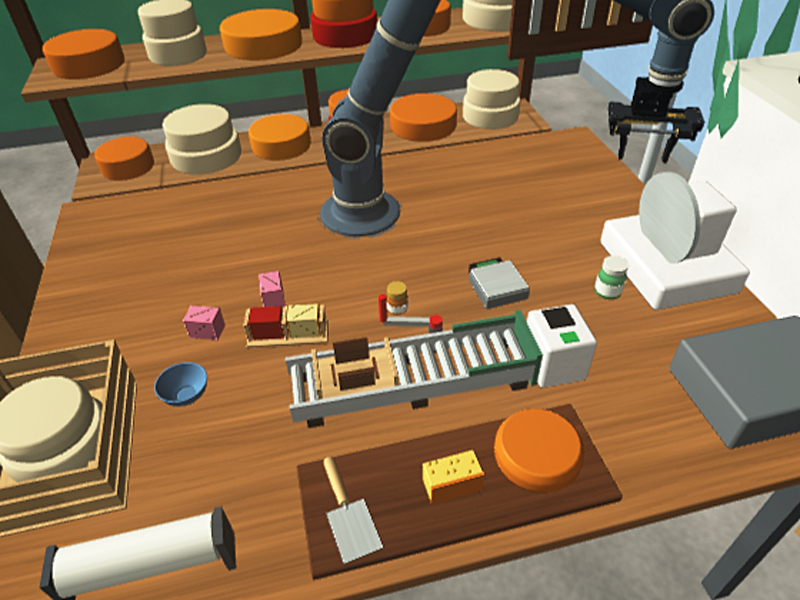

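Top view: roller line at (285-520, 190-270), with the printer at its left end, so line +y is to the left. The rack is at (470-555, 308-352), herb cheese in its left bay and red block in the right. The scale is at (275, 335), the lever knob at (419, 279) or so. I'll enlarge these areas to measure them.

Run:
```python
import cv2
a=cv2.imread("pics/top0.png")
cv2.imwrite("pics/c1.png",cv2.resize(a[125:275,165:395],None,fx=3.4,fy=3.4,interpolation=cv2.INTER_CUBIC))
b=cv2.imread("pics/scene0.png")
cv2.imwrite("pics/c2.png",cv2.resize(b[175:305,165:425],None,fx=3,fy=3,interpolation=cv2.INTER_CUBIC))
```

```text
(no output)
```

View pics/c1.png

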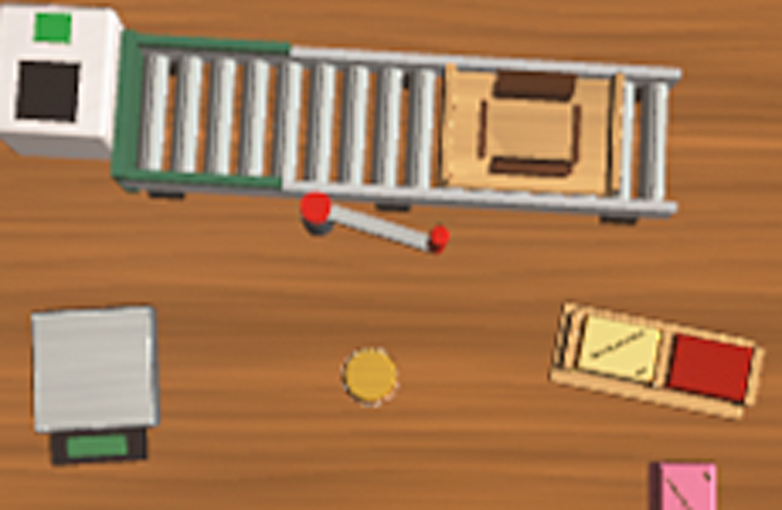

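View pics/c2.png

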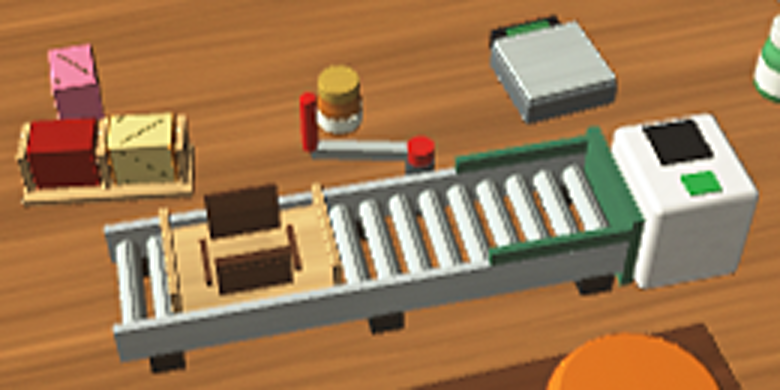

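Crop 1 shows the rollers (y=213 at column 157, y=-222 at 655), carrier end-wall tops at columns 447 and 619, the pan, the cheese top (583,317)-(657,382) and the knob top (437,238). Crop 2 confirms the layout: the knob stands upright at (308,98), and the herb cheese sits on the rack's right side as seen here.

```bash
cat > h.py <<'E'
import numpy as np,cv2
from scipy.optimize import least_squares
S={n:dict(np.load(f"{n}0.npz")) for n in("top","scene")}
OFF={"top":(165,125,3.4),"scene":(165,175,3.0)}
def px(n,p): ox,oy,f=OFF[n]; return np.array([(p[0]+.5)/f-.5+ox,(p[1]+.5)/f-.5+oy])
def proj(n,P):
    s=S[n];c=s["view"][:3,:3]@P+s["view"][:3,3];u=s["K"]@c;return u[:2]/u[2]
def w(a,l): c,s=np.cos(a[2]),np.sin(a[2]);return np.array([a[0]+c*l[0]-s*l[1],a[1]+s*l[0]+c*l[1],l[2]])
def fit(obs,x0,name):
    f=lambda a:np.concatenate([proj(n,w(a,l))-px(n,p) for n,p,l in obs])
    r=least_squares(f,x0,loss="soft_l1");print(name,np.round(r.x,4),"res",np.round(r.fun,1));return r.x
E
python3 - <<'E'
from h import *
t,s="top","scene"
L=fit([(t,(157,113),(0,.213,.05)),(t,(655,140),(0,-.222,.05)),(t,(323,122),(0,.068,.05)),(t,(424,127),(0,-.019,.05)),
 (s,(125,283),(0,-.222,.05)),(s,(580,198),(0,.213,.05)),(s,(437,229),(0,.068,.05))],(.75,0,0),"line")
for q in[(.0)]:
  C=fit([(t,(450,66),(.05,.071,.088)),(t,(445,189),(-.05,.071,.088)),(t,(620,74),(.05,-.071,.088)),(t,(614,193),(-.05,-.071,.088)),
   (s,(165,211),(-.05,-.071,.088)),(s,(317,188),(-.05,.071,.088))],(.75,-.1,0),"carrier")
c,d=np.cos(L[2]),np.sin(L[2]);R=np.array([[c,d],[-d,c]])
print("carrier in line",R@(C[:2]-L[:2]))
H=w(L,(-.078,.065,.12));print("hinge",H,"bay",w(L,(0,.15,.05)))
K=fit([(t,(437,238),(0,0,.146)),(s,(308,97),(0,0,.146)),(s,(309,150),(0,0,.084))],(.65,-.1,0),"knob")
k=R@(K[:2]-H[:2]);print("knob rel",k,np.hypot(*k),"angle",np.arctan2(k[0],-k[1]))
fit([(t,(583,317),(.023,.032,.066)),(t,(662,328),(.023,-.032,.066)),(t,(657,383),(-.023,-.032,.066)),(t,(577,370),(-.023,.032,.066)),
 (s,(113,117),(-.023,-.032,.066)),(s,(173,115),(-.023,.032,.066)),(s,(108,143),(.023,-.032,.066)),(s,(174,146),(.023,.032,.066))],(.55,-.2,0),"cheese")
fit([(t,(673,335),(.023,.032,.066)),(t,(752,348),(.023,-.032,.066)),(t,(746,403),(-.023,-.032,.066)),(t,(669,390),(-.023,.032,.066))],(.55,-.25,0),"red")
fit([(t,(32,313),(.0525,.0525,.036)),(t,(155,307),(.0525,-.0525,.036)),(t,(158,426),(-.0525,-.0525,.036)),(t,(36,432),(-.0525,.0525,.036)),
 (s,(492,52),(-.0525,-.0525,.036)),(s,(580,30),(-.0525,.0525,.036)),(s,(617,85),(.0525,.0525,.036)),(s,(528,108),(.0525,-.0525,.036))],(.55,.2,0),"scale")
fit([(t,(370,375),(0,0,.062)),(s,(339,75),(0,0,.062))],(.5,0,0),"mustard")
E
```

```text
line [ 0.5993 -0.017  -0.0359] res [-0.6  0.7  1.3  0.1  0.1  0.5  0.1  0.5 -0.1  0.6  2.   1.9  0.1  0.3]
carrier [ 0.5927 -0.1242 -0.0416] res [-0.1 -0.3 -0.3 -2.  -0.5  0.  -0.  -0.4 -1.  -1.9 -0.7 -2.6]
carrier in line [-0.00272172 -0.10745866]
hinge [0.5236462  0.05080222 0.12      ] bay [0.60464279 0.1329518  0.05      ]
knob [ 0.4937 -0.0442  0.    ] res [ 0.4 -1.  -0.2 -0.3  0.4 -2.1]
knob rel [-0.02651133 -0.09602264] 0.0996152464887326 angle -0.269383521652927
cheese [ 0.4103 -0.1995 -0.1548] res [ 0.4 -0.6 -0.7 -0.1 -1.6 -0.3 -0.3 -0.3 -1.3 -0.8 -0.  -1.8 -0.4  1.3
 -0.5 -1.4]
red [ 0.394  -0.2769 -0.1389] res [ 0.9  0.3 -0.2 -0.1 -0.4 -0.3 -0.   0.1]
scale [0.3918 0.2436 0.0547] res [-0.1 -1.8 -0.2 -1.5 -0.1 -0.4 -0.6 -0.6 -1.2 -3.7 -1.2 -2.8  0.3 -1.1
 -0.7 -1.6]
mustard [0.3847 0.0092 0.    ] res [-0.3  0.3 -0.2  0.7]
```

Request:
servo_tool(
  increments=[
    [[0,0,0,0,0,0,1],[0,0,0,0,0,0,1],[0,0,0,0,0,0,1],[0,0,0,0,0,0,1],[0,0,0,0,0,0,1],[0,0,0,0,0,0,1],[0,0,0,0,0,0,1],[0,0,0,0,0,0,1],[0,0,0,0,0,0,1],[0,0,0,0,0,0,1],[0,0,0,0,0,0,1],[0,0,0,0,0,0,1],[0,0,0,0,0,0,0.4]],
  ],
)

```text
time_s: 1.18
tool_pos: [0.284, 0.612, 0.2389]
orientation: [-3.141, 0.001, 1.404]
force: [-0.1, 0.2, -1.2]
width: 0.0871
finger_force: 0.0
```

Request:
servo_tool(
  increments=[
    [[0,-0.67,0.61,0,0,0,0],[0,-0.67,0.61,0,0,0,0],[0,-0.67,0.61,0,0,0,0],[0,-0.67,0.61,0,0,0,0],[0,-0.67,0.61,0,0,0,0],[0,-0.67,0.61,0,0,0,0],[0,-0.67,0.61,0,0,0,0],[0,-0.67,0.61,0,0,0,0],[0,-0.67,0.61,0,0,0,0],[0,-0.67,0.61,0,0,0,0],[0,-0.67,0.61,0,0,0,0],[0,-0.67,0.61,0,0,0,0],[0,-0.67,0.61,0,0,0,0],[0,-0.67,0.61,0,0,0,0],[0,-0.67,0.61,0,0,0,0],[0,-0.67,0.61,0,0,0,0],[0,-0.67,0.61,0,0,0,0],[0,-0.67,0.61,0,0,0,0]],
  ],
)

```text
time_s: 2.68
tool_pos: [0.5511, 0.2007, 0.2392]
orientation: [-3.141, 0.0, 1.408]
force: [0.3, 0.2, -0.0]
width: 0.0873
finger_force: 0.0
```

Request:
servo_tool(
  increments=[
    [[0,-0.77,-0.13,0,0,0,0],[0,-0.77,-0.13,0,0,0,0],[0,-0.77,-0.13,0,0,0,0],[0,-0.77,-0.13,0,0,0,0],[0,-0.77,-0.13,0,0,0,0],[0,-0.77,-0.13,0,0,0,0],[0,-0.77,-0.13,0,0,0,0],[0,-0.77,-0.13,0,0,0,0],[0,-0.77,-0.13,0,0,0,0],[0,-0.77,-0.13,0,0,0,0],[0,-0.77,-0.13,0,0,0,0],[0,-0.77,-0.13,0,0,0,0],[0,-0.77,-0.13,0,0,0,0],[0,-0.77,-0.13,0,0,0,0],[0,-0.77,-0.13,0,0,0,0],[0,-0.77,-0.13,0,0,0,0],[0,-0.77,-0.13,0,0,0,0],[0,-0.77,-0.13,0,0,0,0],[0,0,0,0,0,0,0],[0,0,0,0,0,0,0]],
  ],
)

```text
time_s: 4.35
tool_pos: [0.4136, -0.198, 0.2394]
orientation: [-3.141, -0.0, 1.405]
force: [-0.3, 1.4, 0.4]
width: 0.0873
finger_force: 0.0
```

Run:
```python
from workcell import *
import cv2,numpy as np
o=observe();print({k:np.round(o[k],4).tolist() for k in("time_s","q","tool_pos","orientation","force")})
s=snapshot("wrist");cv2.imwrite("pics/w1.png",cv2.resize(s["color"][:,:,::-1],(800,600),interpolation=cv2.INTER_CUBIC));np.savez("wrist1.npz",**s)
print(np.round(s["K"],1).tolist(),np.round(s["view"],3).tolist())
```

```text
{'time_s': 4.35, 'q': [-0.2471, 0.114, 0.6627, 2.0532, -0.0835, 1.0004, 0.292], 'tool_pos': [0.4136, -0.198, 0.2394], 'orientation': [-3.1412, -0.0003, 1.4051], 'force': [-0.328, 1.3798, 0.4029]}
[[325.2, 0.0, 284.7], [0.0, 325.2, 212.6], [0.0, 0.0, 1.0]] [[0.986, -0.165, -0.001, -0.441], [-0.158, -0.945, 0.285, -0.155], [-0.048, -0.281, -0.958, 0.355], [0.0, 0.0, 0.0, 1.0]]
```

View pics/w1.png

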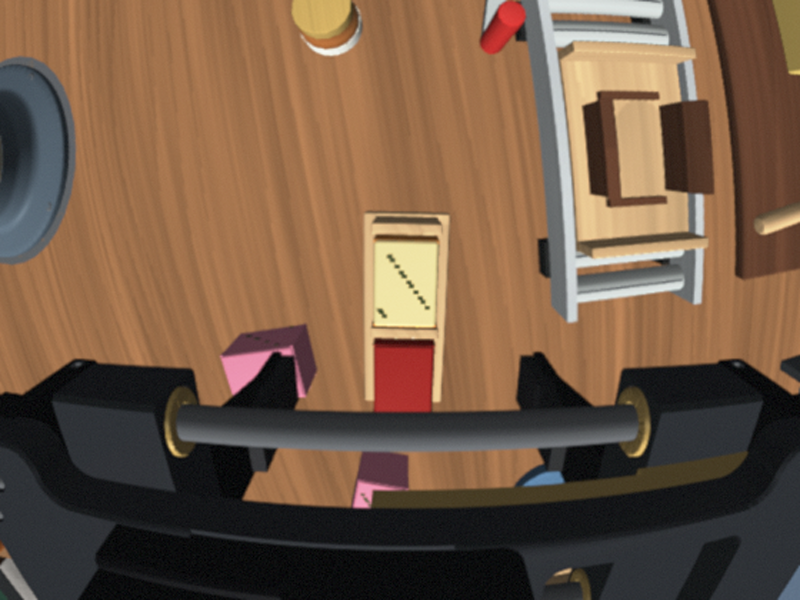

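Wrist view: the cheese top has corners (374,238), (439,237), (437,328), (373,328); the carrier walls are at rows 48 and 243, and the knob top is at (512,8). I'll fit these points with the fisheye model.

```bash
cat >> h.py <<'E'
def loadw(n): S[n]=dict(np.load(n+".npz")); OFF[n]=(0,0,800/560)
_p=proj
def proj(n,P):
    if n in("top","scene"): return _p(n,P)
    s=S[n];c=s["view"][:3,:3]@P+s["view"][:3,3];r=np.hypot(c[0],c[1]);th=np.arctan2(r,c[2])
    return np.array([s["K"][0,2]+s["K"][0,0]*th*c[0]/r,s["K"][1,2]+s["K"][1,1]*th*c[1]/r])
E
python3 - <<'E'
from h import *
loadw("wrist1");n="wrist1";t="top"
W=[(n,(374,238),(-.023,.032,.066)),(n,(439,237),(.023,.032,.066)),(n,(437,328),(.023,-.032,.066)),(n,(373,328),(-.023,-.032,.066))]
T=[(t,(583,317),(.023,.032,.066)),(t,(662,328),(.023,-.032,.066)),(t,(657,383),(-.023,-.032,.066)),(t,(577,370),(-.023,.032,.066))]
fit(W,(.41,-.2,-.15),"cheese w");fit(W+T,(.41,-.2,-.15),"cheese both")
# rack divider top mid, whole: outer dividers' corners at z=.06
fit([(n,(372,217),(-.025,.043,.06)),(n,(442,216),(.025,.043,.06))]+W,(.41,-.2,-.15),"cheese+div")
fit([(n,(512,6),(0,0,.146))],(.49,-.04,0),"knob")
C=[(n,(581,244),(-.05,-.067,.088)),(n,(706,240),(.05,-.067,.088)),(n,(562,57),(-.05,.067,.088)),(n,(693,61),(.05,.067,.088))]
fit(C,(.59,-.12,-.04),"carrier w")
E
```

```text
cheese w [ 0.4132 -0.1977 -0.1776] res [-0.8  0.4  0.4  1.6 -0.1 -0.7  0.4 -1.2]
cheese both [ 0.4128 -0.1982 -0.1738] res [-1.2  1.  -0.1  2.1 -0.3 -0.3  0.2 -0.6  0.2 -1.6 -1.1 -0.7 -2.2 -1.1
 -0.8 -1.4]
cheese+div [ 0.4135 -0.1965 -0.1787] res [-0.8  2.2  0.3  3.5 -0.6 -0.8  0.5  0.5  0.  -1.8  0.4 -2.3]
knob [ 0.4957 -0.0393  0.    ] res [ 0. -0.]
carrier w [ 0.5889 -0.1246 -0.0465] res [ 0.9  5.4 -3.3  0.6  2.1 -2.5 -2.  -0.9]
```

Request:
servo_tool(
  increments=[
    [[0,0,0,0.8,0,0,0.1],[0,0,0,0.8,0,0,0],[0,0,0,0.8,0,0,0],[0,0,0,0.8,0,0,0],[0,0,0,0.8,0,0,0],[0,0,0,0.8,0,0,0],[0,0,0,0.6,0,0,0],[0,0,0,0.6,0,0,0],[0,0,0,0.4,0,0,0],[0,0,0,0.2,0,0,0],[0,0,0,0,0,0,0],[1,0,0,0,0,0,0],[1,0,0,0,0,0,0],[1,0,0,0,0,0,0],[1,0,0,0,0,0,0],[1,0,0,0,0,0,0],[1,0,0,0,0,0,0],[1,0,0,0,0,0,0],[1,0,0,0,0,0,0]],
  ],
)

```text
time_s: 5.98
tool_pos: [0.4138, -0.1969, 0.0416]
orientation: [-3.141, -0.001, 1.398]
force: [-2.0, -0.1, 3.1]
width: 0.0455
finger_force: 29.9
```

Request:
servo_tool(
  increments=[
    [[1,0,0,-0.3,0,0,0],[1,0,0,-0.6,0,0,0],[1,0,0,-0.8,0,0,0],[1,0,0,-0.8,0,0,0],[1,0,0,-0.8,0,0,0],[1,0,0,-0.8,0,0,0],[1,0,0,-0.8,0,0,0],[1,0,0,-0.8,0,0,0],[1,0,0,-0.6,0,0,0],[1,0,0,-0.3,0,0,0],[1,0,0,0,0,0,0]],
  ],
)

```text
time_s: 6.9
tool_pos: [0.4151, -0.1975, 0.2413]
orientation: [3.137, -0.001, 1.398]
force: [-0.6, -0.4, -2.9]
width: 0.0459
finger_force: 29.9
```

Request:
servo_tool(
  increments=[
    [[1,0.3,0.07,0,0,0,0],[1,0.66,0.14,0,0,0,0],[1,0.66,0.14,0,0,0,0],[1,0.66,0.14,0,0,0,0],[1,0.66,0.14,0,0,0,0],[1,0.66,0.14,0,0,0,0],[1,0.66,0.14,0,0,0,0],[1,0.66,0.14,0,0,0,0],[1,0.66,0.14,0,0,0,0],[1,0.66,0.14,0,0,0,0],[1,0.66,0.14,0,0,0,0],[1,0.66,0.14,0,0,0,0],[1,0.2,0.05,0,0,0,0]],
  ],
)

```text
time_s: 7.98
tool_pos: [0.5032, 0.0278, 0.2374]
orientation: [-3.138, 0.0, 1.403]
force: [-0.1, -0.4, -1.8]
width: 0.0459
finger_force: 29.9
```

Request:
servo_tool(
  increments=[
    [[1,0.55,-0.41,0,0,0,0],[1,0.55,-0.41,0,0,0,0],[1,0.55,-0.41,0,0,0,0],[1,0.55,-0.41,0,0,0,0],[1,0.55,-0.41,0,0,0,0],[1,0.55,-0.41,0,0,0,0],[1,0.55,-0.41,0,0,0,0],[1,0.55,-0.41,0,0,0,0],[1,0.55,-0.41,0,0,0,0],[1,0.55,-0.41,0,0,0,0],[1,0.55,-0.41,0,0,0,0],[1,0.55,-0.41,0,0,0,0],[1,0,0,0,0,0,-1],[1,0,0,0,0,0,-1],[1,0,0,0,0,0,-1],[1,0,0,0,0,0,-1],[1,0,0,0,0,0,-1],[1,0,0,0,0,0,-1],[1,0,0,0,0,0,-1],[1,0,0,0,0,0,0]],
  ],
)

```text
time_s: 9.65
tool_pos: [0.3914, 0.2432, 0.2382]
orientation: [-3.139, 0.001, 2.132]
force: [0.5, 0.2, -1.8]
width: 0.0456
finger_force: 29.9
```

Run:
```python
from workcell import *
import cv2,numpy as np
o=observe();print({k:np.round(o[k],4).tolist() for k in("time_s","q","tool_pos","orientation","force","width")})
s=snapshot("wrist");cv2.imwrite("pics/w2.png",cv2.resize(s["color"][:,:,::-1],(800,600),interpolation=cv2.INTER_CUBIC));np.savez("wrist2.npz",**s)
```

```text
{'time_s': 9.65, 'q': [-0.8845, 0.1149, 0.2594, 2.0321, -0.0345, 1.0017, -0.0471], 'tool_pos': [0.3914, 0.2432, 0.2382], 'orientation': [-3.1386, 0.0005, 2.1318], 'force': [0.4696, 0.1545, -1.7625], 'width': 0.0456}
```

View pics/w2.png

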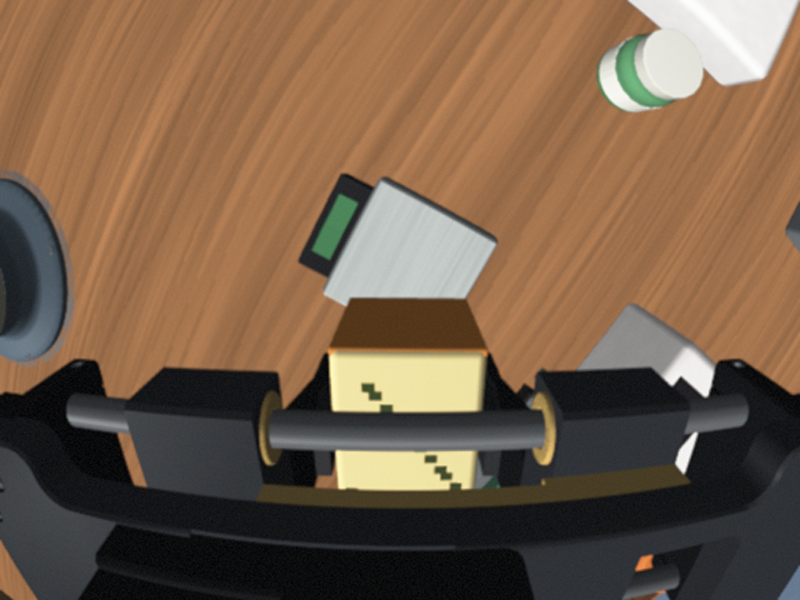

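The scale pan corners are at (384,178), (497,240) and (324,295), consistent with the fit. The cheese is held square above it, so I'm lowering.

Request:
servo_tool(
  increments=[
    [[1,0,0,0.4,0,0,0],[1,0,0,0.7,0,0,0],[1,0,0,0.8,0,0,0],[1,0,0,0.8,0,0,0],[1,0,0,0.8,0,0,0],[1,0,0,0.7,0,0,0],[1,0,0,0.5,0,0,0],[1,0,0,0.3,0,0,0],[1,0,0,0.2,0,0,0],[1,0,0,0.15,0,0,0],[1,0,0,0.1,0,0,0],[1,0,0,0.1,0,0,0],[1,0,0,0,0,0,0],[1,0,0,0,0,0,0]],
  ],
)

```text
time_s: 10.87
tool_pos: [0.3923, 0.2443, 0.0734]
orientation: [3.141, -0.0, 2.131]
force: [0.8, -0.7, -1.6]
width: 0.0458
finger_force: 29.9
```

Request:
servo_tool(
  increments=[
    [[1,0,0,0.05,0,0,0],[1,0,0,0.05,0,0,0],[1,0,0,0,0,0,0],[1,0,0,0,0,0,0]],
  ],
)

```text
time_s: 11.2
tool_pos: [0.392, 0.2442, 0.0701]
orientation: [3.142, -0.0, 2.131]
force: [1.0, -0.7, -1.8]
width: 0.0455
finger_force: 29.9
```

Request:
servo_tool(
  increments=[
    [[1,0,0,0.03,0,0,0],[1,0,0,0,0,0,0],[1,0,0,0,0,0,0]],
  ],
)

```text
time_s: 11.45
tool_pos: [0.3922, 0.2442, 0.0696]
orientation: [3.141, -0.0, 2.131]
force: [-0.8, -1.5, 4.5]
width: 0.0459
finger_force: 29.9
```

Request:
servo_tool(
  increments=[
    [[0,0,0,0,0,0,0],[0,0,0,0,0,0,0],[0,0,0,0,0,0,0],[0,0,0,0,0,0,0],[0,0,0,0,0,0,0],[0,0,0,0,0,0,0],[0,0,0,0,0,0,0],[0,0,0,0,0,0,0],[0,0,0,0,0,0,0],[0,0,0,0,0,0,0],[0,0,0,-0.3,0,0,0],[0,0,0,-0.5,0,0,0],[0,0,0,-0.6,0,0,0],[0,0,0,-0.6,0,0,0],[0,0,0,-0.5,0,0,0],[0,0,0,0,0,0,0]],
  ],
)

```text
time_s: 12.78
tool_pos: [0.3938, 0.2453, 0.1473]
orientation: [3.135, -0.001, 2.131]
force: [0.4, 0.3, -0.2]
width: 0.0873
finger_force: 0.0
```

Request:
servo_tool(
  increments=[
    [[0,0,0,0,0,0,1],[0,0,0,0,0,0,1],[0,0,0,0,0,0,1],[0,0,0,0,0,0,1],[0,0,0,0,0,0,1],[0,0,0,0,0,0,1],[0,0,0,0,0,0,1],[0,0,0,0,0,0,1],[0,0,0,0,0,0,1],[0,0,0,0,0,0,1],[0,0,0,0,0,0,1],[0,0,0,0,0,0,1],[0,0,0,0,0,0,1],[0,0,0,0,0,0,1],[0,0,0,0,0,0,1],[0,0,0,0,0,0,0],[0,0,0,0,0,0,0]],
  ],
)

```text
time_s: 14.2
tool_pos: [0.3918, 0.2441, 0.1439]
orientation: [3.141, 0.001, 0.563]
force: [-0.4, 0.1, -0.2]
width: 0.0869
finger_force: 0.0
```

Run:
```python
from workcell import *
import cv2,numpy as np
o=observe();print({k:np.round(o[k],4).tolist() for k in("time_s","q","tool_pos","orientation","force","width")})
s=snapshot("wrist");np.savez("wrist3.npz",**s)
t=snapshot("top");np.savez("top3.npz",**t)
a=cv2.resize(s["color"],(560,420));b=cv2.resize(t["color"][190:290,140:240],(420,420),interpolation=cv2.INTER_CUBIC)
im=np.hstack([a,b]);im=cv2.resize(im,(798,342))
cv2.imwrite("pics/w3.png",im[:,:,::-1])
```

```text
{'time_s': 14.2, 'q': [-1.1265, 0.2658, 0.5648, 2.1492, -0.2016, 0.7772, -1.4409], 'tool_pos': [0.3918, 0.2441, 0.1439], 'orientation': [3.1414, 0.0006, 0.563], 'force': [-0.3828, 0.0768, -0.2115], 'width': 0.0869}
```

View pics/w3.png

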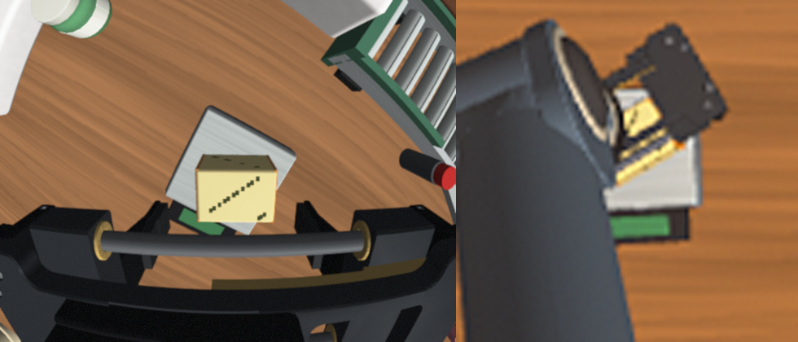

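The cheese stands centred on the pan, its orange ends now lined up with the fingers. I'm descending to grip it.

Request:
servo_tool(
  increments=[
    [[0,0,0,0.4,0,0,0],[0,0,0,0.6,0,0,0],[0,0,0,0.6,0,0,0],[0,0,0,0.4,0,0,0],[0,0,0,0.2,0,0,0],[0,0,0,0.1,0,0,0],[0,0,0,0,0,0,0],[0,0,0,0,0,0,0],[1,0,0,0,0,0,0],[1,0,0,0,0,0,0],[1,0,0,0,0,0,0],[1,0,0,0,0,0,0],[1,0,0,0,0,0,0],[1,0,0,0,0,0,0]],
  ],
)

```text
time_s: 15.47
tool_pos: [0.3926, 0.244, 0.0755]
orientation: [3.141, -0.001, 0.56]
force: [1.4, -1.2, 3.6]
width: 0.0638
finger_force: 30.0
```

Request:
servo_tool(
  increments=[
    [[1,0,0,-0.2,0,0,0],[1,0,0,-0.4,0,0,0],[1,0,0,-0.7,0,0,0],[1,0,0,-0.8,0,0,0],[1,0,0,-0.8,0,0,0],[1,0,0,-0.8,0,0,0],[1,0,0,-0.8,0,0,0],[1,0,0,-0.6,0,0,0],[1,0,0,-0.3,0,0,0],[1,0,0,0,0,0,0]],
  ],
)

```text
time_s: 16.3
tool_pos: [0.3926, 0.2448, 0.2387]
orientation: [-3.14, -0.003, 0.56]
force: [-0.5, 0.3, -2.3]
width: 0.064
finger_force: 30.0
```

Request:
servo_tool(
  increments=[
    [[1,-0.1,0.36,0,0,0,0],[1,-0.2,0.72,0,0,0,0],[1,-0.2,0.72,0,0,0,0],[1,-0.2,0.72,0,0,0,0],[1,-0.2,0.72,0,0,0,0],[1,-0.2,0.72,0,0,0,0],[1,-0.2,0.72,0,0,0,0],[1,-0.2,0.72,0,0,0,0],[1,-0.2,0.72,0,0,0,0],[1,-0.2,0.72,0,0,0,0],[1,-0.2,0.72,0,0,0,0],[1,-0.2,0.72,0,0,0,0],[1,-0.2,0.72,0,0,0,0],[1,-0.2,0.72,0,0,0,0],[1,-0.2,0.72,0,0,0,0],[1,-0.2,0.72,0,0,0,0],[1,-0.2,0.72,0,0,0,0],[1,-0.1,0.36,0,0,0,0]],
  ],
)

```text
time_s: 17.8
tool_pos: [0.4994, -0.1249, 0.2355]
orientation: [3.141, 0.004, 0.556]
force: [0.1, 0.3, -1.3]
width: 0.0636
finger_force: 30.0
```

Request:
servo_tool(
  increments=[
    [[1,0,0,0,0,0,1],[1,0,0,0,0,0,1],[1,0,0,0,0,0,1],[1,0,0,0,0,0,1],[1,0,0,0,0,0,1],[1,0,0,0,0,0,0.7],[1,0,0,0,0,0,0],[1,0,0,0,0,0,0]],
  ],
)

```text
time_s: 18.47
tool_pos: [0.4995, -0.1215, 0.2358]
orientation: [3.141, 0.003, -0.036]
force: [0.2, 0.4, -2.7]
width: 0.0636
finger_force: 30.0
```

Run:
```python
from workcell import *
import cv2,numpy as np
o=observe();print({k:np.round(o[k],4).tolist() for k in("time_s","q","tool_pos","orientation","force","width")})
s=snapshot("wrist");cv2.imwrite("pics/w4.png",cv2.resize(s["color"][:,:,::-1],(800,600),interpolation=cv2.INTER_CUBIC));np.savez("wrist4.npz",**s)
```

```text
{'time_s': 18.4667, 'q': [-0.6542, 0.3084, 1.0066, 1.9529, -0.2997, 1.0428, -1.1209], 'tool_pos': [0.4995, -0.1215, 0.2358], 'orientation': [3.141, 0.003, -0.0357], 'force': [0.1926, 0.364, -2.7489], 'width': 0.0636}
```

View pics/w4.png

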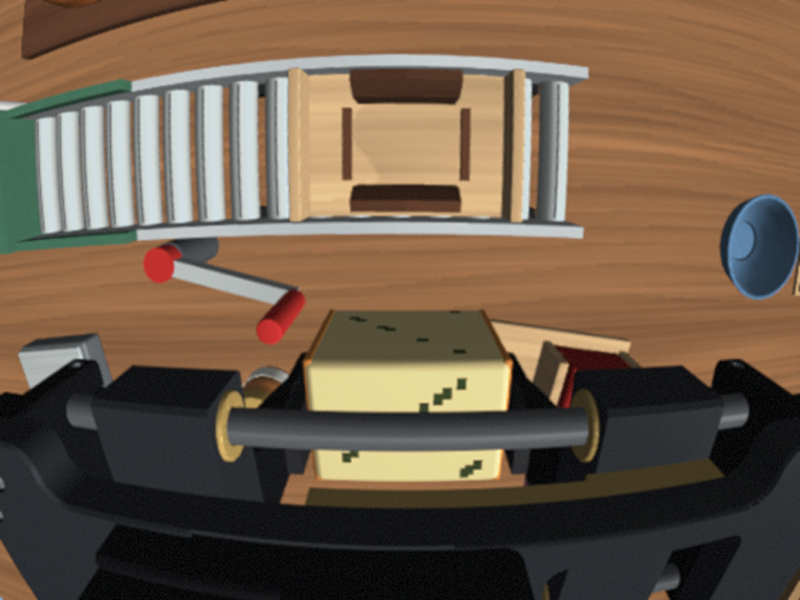

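The carrier is in clear view: stops at columns 343-352 and 460-470, end walls at 289 and 524, cheeks at rows 70-103 and 185-213, all centred near column 406. I'll take sharper edges numerically.

Run:
```python
from h import *
im=S and dict(np.load("wrist4.npz"))["color"].astype(int)
r=im[95:108].mean(0).round().astype(int)
print("row~101 cols");
for c in range(198,375):
    d=np.abs(r[c+1]-r[c]).sum()
    if d>25: print(c,r[c],r[c+1],d)
print("col~284 rows")
k=im[:,270:298].mean(1).round().astype(int)
for c in range(36,170):
    d=np.abs(k[c+1]-k[c]).sum()
    if d>25: print(c,k[c],k[c+1],d)
print("col~ 228 rows")
k=im[:,222:232].mean(1).round().astype(int)
for c in range(36,170):
    d=np.abs(k[c+1]-k[c]).sum()
    if d>25: print(c,k[c],k[c+1],d)
```

```text
row~101 cols
200 [202 215 220] [174 172 163] 128
201 [174 172 163] [182 154 120] 69
209 [221 187 138] [208 173 127] 38
237 [214 177 129] [201 165 121] 33
238 [201 165 121] [156 123  89] 119
239 [156 123  89] [109  76  55] 128
240 [109  76  55] [97 63 45] 35
244 [97 63 45] [111  79  57] 42
245 [111  79  57] [161 128  94] 136
246 [161 128  94] [201 165 121] 104
320 [201 166 121] [175 145 106] 62
321 [175 145 106] [118  94  68] 146
322 [118  94  68] [89 61 43] 87
327 [97 63 45] [120  88  63] 66
328 [120  88  63] [175 141 103] 148
329 [175 141 103] [202 166 122] 71
350 [205 169 125] [186 154 112] 47
351 [186 154 112] [127 105  77] 143
352 [127 105  77] [73 61 45] 130
353 [73 61 45] [62 51 40] 26
357 [61 51 38] [89 73 54] 66
358 [89 73 54] [150 124  90] 148
359 [150 124  90] [188 155 113] 92
365 [212 176 129] [218 195 159] 55
366 [218 195 159] [213 214 201] 66
367 [213 214 201] [209 221 220] 30
370 [206 218 215] [187 177 164] 111
371 [187 177 164] [166 127  98] 137
372 [166 127  98] [161 113  74] 43
col~284 rows
36 [136  95  63] [149 120 102] 77
37 [149 120 102] [181 177 173] 160
38 [181 
[... 839 characters left out ...]
3 [174 166 160] [149 120 100] 131
164 [149 120 100] [140  99  68] 62
col~ 228 rows
38 [147 106  75] [161 139 124] 96
39 [161 139 124] [182 183 182] 123
40 [182 183 182] [188 194 196] 31
46 [180 186 187] [141 146 147] 119
47 [141 146 147] [104 107 108] 115
48 [104 107 108] [92 96 96] 35
50 [94 98 98] [114 110 104] 38
51 [114 110 104] [172 149 122] 115
52 [172 149 122] [216 179 133] 85
150 [206 176 139] [183 169 149] 40
151 [183 169 149] [132 132 128] 109
152 [132 132 128] [80 84 85] 143
154 [75 78 79] [117 121 122] 128
155 [117 121 122] [163 168 169] 140
156 [163 168 169] [182 188 189] 59
162 [182 187 187] [172 165 158] 61
163 [172 165 158] [153 121  98] 123
164 [153 121  98] [146 103  69] 54
```

Run:
```python
from h import *
loadw("wrist4");n="wrist4"
yaw=-.036
A=[(284,71.7,.028,0,.058,1),(284,128.2,-.028,0,.058,1),(245.7,101,0,.037,.058,0),(239.2,101,0,.043,.066,0),(321.4,101,0,-.037,.058,0),(328.5,101,0,-.043,.066,0),(201,101,0,.075,.088,0),(366,101,0,-.075,.088,0)]
R=[(284,45.7,.054,0,.064,1),(284,154.5,-.054,0,.064,1),(227,46.9,.054,.05,.064,1),(227,154.6,-.054,.05,.064,1)]
def f(a,o): return [ (proj(n,w((a[0],a[1],yaw),q[2:5]))-q[:2])[q[5]] for q in o]
r=least_squares(f,(.593,-.124),args=(A,));print("carrier",r.x,np.round(r.fun,1))
r=least_squares(f,(.593,-.124),args=(R+A[2:],));print("rails",r.x,np.round(r.fun,1))
z=.2358-.0375
fit([(n,(333,311),(.023,.032,z)),(n,(487,311),(.023,-.032,z)),(n,(306,358),(.023,.032,z+.056)),(n,(511,358),(.023,-.032,z+.056))],(.5,-.12,-.036),"cheese")
# yaw of walls
im=S[n]["color"].astype(int)
for r0 in(60,80,120,140):
    k=im[r0-3:r0+4].mean(0);d=np.abs(np.diff(k,axis=0)).sum(1);print(r0,[(c,int(d[c])) for c in range(198,375) if d[c]>90])
```

```text
carrier [ 0.59663594 -0.12260478] [ 0.1 -0.1  0.  -0.7  0.2  0.3 -0.7  1. ]
rails [ 0.59669032 -0.12260495] [-0.7  0.4 -0.5  0.7  0.  -0.7  0.2  0.3 -0.7  1. ]
cheese [ 0.5009 -0.1214 -0.0371] res [-0.6 -3.9  0.3 -3.7 -1.3  1.4  4.5  1.5]
60 [(200, 124), (244, 131), (245, 134), (322, 127), (323, 105), (352, 139), (358, 116), (359, 127), (371, 231), (372, 180)]
80 [(200, 124), (238, 136), (239, 139), (245, 137), (246, 119), (321, 149), (322, 119), (328, 136), (351, 128), (352, 148), (358, 131), (359, 120), (371, 181), (372, 100)]
120 [(201, 101), (238, 110), (239, 129), (245, 141), (246, 100), (321, 177), (327, 107), (328, 131), (350, 99), (351, 158), (357, 116), (358, 140), (370, 161), (371, 99)]
140 [(201, 101), (243, 99), (244, 173), (245, 108), (321, 132), (322, 158), (350, 180), (351, 149), (357, 140), (369, 139), (370, 125)]
```

Request:
servo_tool(
  increments=[
    [[1,0.3,-0.02,0,0,0,0],[1,0.6,-0.02,0,0,0,0],[1,0.7,-0.02,0,0,0,0],[1,0.7,-0.02,0,0,0,0],[1,0.6,0,0,0,0,0],[1,0.32,0,0,0,0,0],[1,0,0,0.4,0,0,0],[1,0,0,0.6,0,0,0],[1,0,0,0.7,0,0,0],[1,0,0,0.6,0,0,0],[1,0,0,0.4,0,0,0],[1,0,0,0.15,0,0,0],[1,0,0,0,0,0,0],[1,0,0,0,0,0,0]],
  ],
)

```text
time_s: 19.68
tool_pos: [0.5974, -0.1226, 0.152]
orientation: [3.141, -0.001, -0.037]
force: [0.2, -0.3, -1.3]
width: 0.0636
finger_force: 30.0
```

Request:
servo_tool(
  increments=[
    [[1,-0.04,0,0,0,0,0],[1,0,0,0.2,0,0,0],[1,0,0,0.25,0,0,0],[1,0,0,0.25,0,0,0],[1,0,0,0.25,0,0,0],[1,0,0,0.25,0,0,0],[1,0,0,0.2,0,0,0],[1,0,0,0.15,0,0,0],[1,0,0,0.1,0,0,0],[1,0,0,0.05,0,0,0],[1,0,0,0.05,0,0,0],[1,0,0,0,0,0,0],[1,0,0,0,0,0,0],[1,0,0,0,0,0,0]],
  ],
)

```text
time_s: 20.85
tool_pos: [0.5964, -0.1223, 0.0994]
orientation: [-3.142, -0.001, -0.037]
force: [0.0, 0.3, -1.9]
width: 0.0637
finger_force: 30.0
```

Request:
servo_tool(
  increments=[
    [[1,0,0,0.04,0,0,0],[1,0,0,0.04,0,0,0],[1,0,0,0.03,0,0,0],[1,0,0,0,0,0,0],[1,0,0,0,0,0,0]],
  ],
)

```text
time_s: 21.27
tool_pos: [0.5961, -0.1222, 0.0957]
orientation: [-3.141, 0.0, -0.037]
force: [0.3, -0.4, -1.7]
width: 0.0638
finger_force: 30.0
```

Request:
servo_tool(
  increments=[
    [[1,0,0,0.04,0,0,0],[1,0,0,0.02,0,0,0],[1,0,0,0,0,0,0],[1,0,0,0,0,0,0]],
  ],
)

```text
time_s: 21.6
tool_pos: [0.5962, -0.123, 0.0955]
orientation: [-3.141, -0.001, -0.037]
force: [-3.5, 1.1, 8.3]
width: 0.0635
finger_force: 30.0
```

Request:
servo_tool(
  increments=[
    [[0,0,0,0,0,0,0],[0,0,0,0,0,0,0],[0,0,0,0,0,0,0],[0,0,0,0,0,0,0],[0,0,0,0,0,0,0],[0,0,0,-0.2,0,0,0],[0,0,0,-0.3,0,0,0],[0,0,0,-0.4,0,0,0],[0,0,0,-0.5,0,0,0],[0,0,0,-0.4,0,0,0],[0,0,0,-0.1,0,0,0],[1,0,0,0,0,0,0],[1,0,0,0,0,0,0],[1,0,0,0,0,0,0]],
  ],
)

```text
time_s: 22.77
tool_pos: [0.5957, -0.122, 0.1505]
orientation: [-3.141, 0.001, -0.037]
force: [0.2, 0.6, -0.2]
width: 0.074
finger_force: 0.0
```

Request:
servo_tool(
  increments=[
    [[1,0,0.4,0,0,0,0],[1,0,0.6,0,0,0,0],[1,0,0.7,0,0,0,0],[1,0,0.7,0,0,0,0],[1,0,0.6,0,0,0,0],[1,0,0.4,0,0,0,0],[1,0,0,0,0,0,0],[1,0,0,0,0,0,0]],
  ],
)

```text
time_s: 23.43
tool_pos: [0.5919, -0.2249, 0.1506]
orientation: [-3.141, 0.001, -0.039]
force: [0.8, 0.7, 0.0]
width: 0.0214
finger_force: 0.0
```

Run:
```python
from workcell import *
import cv2,numpy as np
o=observe();print({k:np.round(o[k],4).tolist() for k in("time_s","q","tool_pos","orientation","force","width")})
s=snapshot("wrist");np.savez("wrist5.npz",**s)
t=snapshot("scene");np.savez("scene5.npz",**t)
a=s["color"][60:330,60:560];b=cv2.resize(t["color"][190:320,190:420],(500,282),interpolation=cv2.INTER_CUBIC)
cv2.imwrite("pics/w5.png",np.vstack([a,b])[:,:,::-1])
```

```text
{'time_s': 23.4333, 'q': [-0.2736, 0.612, 0.8351, 1.7626, -0.5279, 1.0078, -0.8457], 'tool_pos': [0.5919, -0.2249, 0.1506], 'orientation': [-3.1412, 0.0008, -0.0386], 'force': [0.8189, 0.6852, 0.0311], 'width': 0.0214}
```

View pics/w5.png

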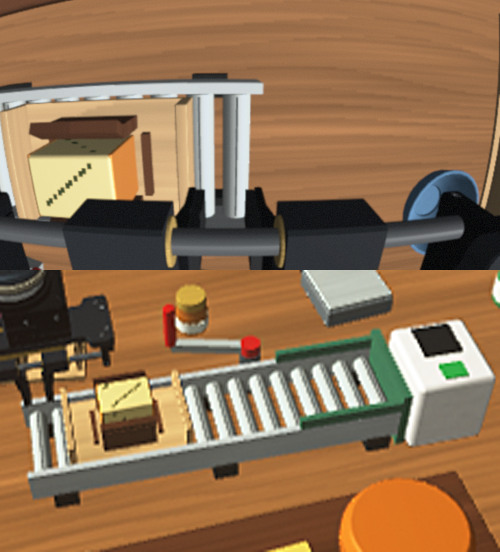

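The cheese is fully down between cheeks and stops in the pocket, and the closed fingers are behind the rear wall with the bowl well clear. I'm lowering and pushing.

Request:
servo_tool(
  increments=[
    [[1,0,0,0.4,0,0,0],[1,0,0,0.6,0,0,0],[1,0,0,0.6,0,0,0],[1,0,0,0.4,0,0,0],[1,0,0,0.2,0,0,0],[1,0,0,0,0,0,0],[1,0,-0.15,0,0,0,0],[1,0,-0.15,0,0,0,0],[1,0,-0.15,0,0,0,0],[1,0,-0.2,0,0,0,0],[1,0,-0.2,0,0,0,0],[1,0,-0.25,0,0,0,0],[1,0,-0.3,0,0,0,0],[1,0,-0.35,0,0,0,0],[1,0,-0.35,0,0,0,0],[1,0,-0.35,0,0,0,0],[1,0,-0.35,0,0,0,0],[1,0,-0.35,0,0,0,0],[1,0,-0.35,0,0,0,0],[1,0,-0.35,0,0,0,0]],
  ],
)

```text
time_s: 25.2
tool_pos: [0.5967, -0.1075, 0.0849]
orientation: [-3.141, 0.0, -0.037]
force: [1.2, -1.9, 0.0]
width: 0.0004
finger_force: 0.8
```

Request:
servo_tool(
  increments=[
    [[1,0,-0.35,0,0,0,0],[1,0,-0.35,0,0,0,0],[1,0,-0.35,0,0,0,0],[1,0,-0.35,0,0,0,0],[1,0,-0.35,0,0,0,0],[1,0,-0.35,0,0,0,0],[1,0,-0.35,0,0,0,0],[1,0,-0.35,0,0,0,0],[1,0,-0.35,0,0,0,0],[1,0,-0.3,0,0,0,0],[1,0,-0.25,0,0,0,0],[1,0,-0.2,0,0,0,0],[1,0,-0.2,0,0,0,0],[1,0,-0.15,0,0,0,0],[1,0,-0.1,0,0,0,0],[1,0,-0.1,0,0,0,0],[1,0,0,0,0,0,0]],
  ],
)

```text
time_s: 26.62
tool_pos: [0.6013, 0.0255, 0.0848]
orientation: [-3.141, 0.001, -0.036]
force: [0.5, 0.3, 0.6]
width: 0.0006
finger_force: 0.0
```

Slow push until contact with the end stop shows.

Request:
servo_tool(
  increments=[
    [[1,0,-0.1,0,0,0,0],[1,0,-0.1,0,0,0,0],[1,0,-0.1,0,0,0,0],[1,0,-0.1,0,0,0,0],[1,0,-0.08,0,0,0,0],[1,0,-0.08,0,0,0,0],[1,0,-0.05,0,0,0,0],[1,0,0,0,0,0,0],[1,0,0,0,0,0,0]],
  ],
)

```text
time_s: 27.37
tool_pos: [0.6024, 0.0433, 0.0851]
orientation: [-3.141, -0.0, -0.037]
force: [0.6, -0.4, -0.1]
width: 0.0007
finger_force: 0.0
```

Request:
servo_tool(
  increments=[
    [[1,0,-0.05,0,0,0,0],[1,0,-0.05,0,0,0,0],[1,0,-0.05,0,0,0,0],[1,0,-0.05,0,0,0,0],[1,0,0,0,0,0,0],[1,0,0,0,0,0,0]],
  ],
)

```text
time_s: 27.87
tool_pos: [0.6024, 0.0493, 0.085]
orientation: [-3.141, 0.0, -0.036]
force: [-0.5, 1.0, 0.5]
width: 0.0008
finger_force: 0.0
```

Request:
servo_tool(
  increments=[
    [[1,0,-0.05,0,0,0,0],[1,0,-0.05,0,0,0,0],[1,0,-0.05,0,0,0,0],[1,0,0,0,0,0,0],[1,0,0,0,0,0,0]],
  ],
)

```text
time_s: 28.28
tool_pos: [0.6026, 0.0538, 0.085]
orientation: [-3.141, 0.0, -0.037]
force: [-0.1, 1.0, -0.1]
width: 0.0009
finger_force: 0.0
```

Run:
```python
from workcell import *
import cv2,numpy as np
o=observe();print({k:np.round(o[k],4).tolist() for k in("time_s","tool_pos","orientation","force")})
s=snapshot("wrist");np.savez("wrist6.npz",**s)
t=snapshot("top");np.savez("top6.npz",**t);u=snapshot("scene");np.savez("scene6.npz",**u)
z=lambda i,sz:cv2.resize(i,sz,interpolation=cv2.INTER_CUBIC)
top=np.hstack([z(s["color"][:,:420],(400,400)),z(u["color"][195:295,290:390],(400,400))])
cv2.imwrite("pics/w6.png",np.vstack([top,z(t["color"][125:190,180:440],(800,200))])[:,:,::-1])
```

```text
{'time_s': 28.2833, 'tool_pos': [0.6026, 0.0538, 0.085], 'orientation': [-3.1412, 0.0001, -0.0366], 'force': [-0.1397, 0.9665, -0.1423]}
```

View pics/w6.png

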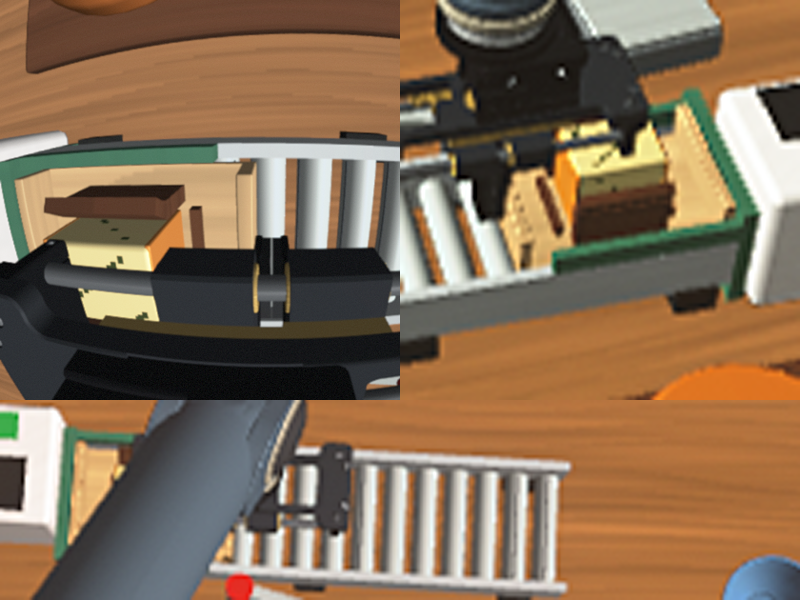

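The wrist and scene views show the carrier against the green end stop, or within a few mm of it, and the cheese seated. I'll press in small steps to confirm by force.

Request:
servo_tool(
  increments=[
    [[1,0,-0.05,0,0,0,0],[1,0,-0.05,0,0,0,0],[1,0,0,0,0,0,0],[1,0,0,0,0,0,0]],
  ],
)

```text
time_s: 28.77
tool_pos: [0.6029, 0.0541, 0.0851]
orientation: [3.138, -0.001, -0.038]
force: [-0.6, -5.6, 0.4]
width: 0.0006
finger_force: 2.5
```

Run:
```python
from h import *
loadw("wrist4");n="wrist4";t,s="top","scene"
ro=[(47,213),(70,184),(94,155),(120,126),(148,97),(179,68),(211,39),(245,10),(554,-222)]
def f(a):return [ (proj(n,w((a[0],a[1],a[2]),(0,y/1000,.05)))-px(n,(c,150)))[0] for c,y in ro]+[(a[2]+.036)*300, ((w(a,(0,-.12,0))[0]-.5966)*300)]
r=least_squares(f,(.6,-.017,-.036));print("line",r.x,np.round(r.fun,1));L=r.x
print("hinge",w(L,(-.078,.065,.12)),"bay",w(L,(0,.15,.05)))
def tri(o):
    g=lambda P:np.concatenate([proj(m,P)-px(m,p) for m,p in o])
    r=least_squares(g,(.52,.05,.13));print(np.round(r.x,4),np.round(r.fun,1))
print("hinge cap");tri([(t,(315,207)),(s,(420,147)),(n,(160,264))])
print("knob top");tri([(t,(437,236)),(s,(308,97)),(n,(269,331))])
def k(P,z):return np.array([P[0],P[1],z])
g=lambda P:np.concatenate([proj(m,k(P,z))-px(m,p) for m,p,z in [(t,(438,236),.146),(s,(308,97),.146),(n,(269,331),.146),(n,(296,297),.084)]])
r=least_squares(g,(.49,-.04));print("knob",r.x,np.round(r.fun,1))
```

```text
line [ 0.59196174 -0.01652738 -0.03445065] [-2.  -2.5 -2.4 -2.1 -1.6 -1.5 -0.4  0.8  8.1  0.5 -2.6]
hinge [0.51624687 0.05112067 0.12      ] bay [0.59712831 0.13338361 0.05      ]
hinge cap
[0.5259 0.0562 0.0836] [-0.1 -0.7  0.2  0.2  0.1  0.3]
knob top
[ 0.4948 -0.043   0.1436] [-0.1 -0.7  0.3  0.5  0.1  0.3]
knob [ 0.49640049 -0.04431227] [ 0.2 -1.4 -0.   0.4  0.5 -0.6 -0.7  1.3]
```

Triangulation puts the hinge at (0.526, 0.056) and the knob at (0.4955, -0.044), 104 mm apart as specified, and agrees with the carrier being home. Now I retreat and go to the knob.

Request:
servo_tool(
  increments=[
    [[1,0,0.2,0,0,0,0],[1,0,0.3,0,0,0,0],[1,0,0.3,0,0,0,0],[1,0,0,-0.4,0,0,0],[1,0,0,-0.7,0,0,0],[1,0,0,-0.8,0,0,0],[1,0,0,-0.7,0,0,0],[1,0,0,-0.6,0,0,0],[1,0,0,-0.3,0,0,0],[0,-0.35,0.27,0,0,0,0],[0,-0.62,0.48,0,0,0,0],[0,-0.62,0.48,0,0,0,0],[0,-0.62,0.48,0,0,0,0],[0,-0.62,0.48,0,0,0,0],[0,-0.6,0.4,0,0,0,0],[0,0,0,0,0,0,0],[0,0,0,0,0,0,0]],
  ],
)

```text
time_s: 30.18
tool_pos: [0.4954, -0.0417, 0.1903]
orientation: [-3.14, -0.0, -0.039]
force: [0.6, -0.9, 0.6]
width: 0.0455
finger_force: 0.0
```

Request:
servo_tool(
  increments=[
    [[0,0,0.06,0,0,0,0],[0,0,0,0,0,0,0],[0,0,0,0.3,0,0,0],[0,0,0,0.4,0,0,0],[0,0,0,0.4,0,0,0],[0,0,0,0.4,0,0,0],[0,0,0,0.27,0,0,0],[0,0,0,0,0,0,0],[1,0,0,0,0,0,0],[1,0,0,0,0,0,0],[1,0,0,0,0,0,0],[1,0,0,0,0,0,0],[1,0,0,0,0,0,0],[1,0,0,0,0,0,0],[1,0,0,0,0,0,0],[1,0,0,0,0,0,0],[1,0,0,0,0,0,0],[1,0,0,0,0,0,0]],
  ],
)

```text
time_s: 31.68
tool_pos: [0.4961, -0.0432, 0.1369]
orientation: [-3.141, -0.0, -0.037]
force: [0.2, -0.4, -0.1]
width: 0.0285
finger_force: 0.0
```

Request:
servo_tool(
  increments=[
    [[1,0,0,0,0,0,0],[1,0,0,0,0,0,0],[1,0,0,0,0,0,0],[1,0,0,0,0,0,0]],
  ],
)

```text
time_s: 32.02
tool_pos: [0.496, -0.044, 0.1369]
orientation: [3.141, -0.0, -0.037]
force: [-0.0, -2.4, -0.1]
width: 0.0152
finger_force: 30.0
```

Request:
servo_tool(
  increments=[
    [[1,0.34,0.07,0,0,0,0],[1,0.35,0.04,0,0,0,0],[1,0.35,0,0,0,0,0],[1,0.35,-0.03,0,0,0,0],[1,0.34,-0.07,0,0,0,0],[1,0.34,-0.1,0,0,0,0],[1,0,0,0,0,0,0]],
  ],
)

```text
time_s: 32.6
tool_pos: [0.5603, -0.0446, 0.137]
orientation: [3.137, -0.002, -0.036]
force: [0.2, -5.3, 0.5]
width: 0.0154
finger_force: 30.0
```

Request:
servo_tool(
  increments=[
    [[1,0.32,-0.13,0,0,0,0],[1,0.31,-0.16,0,0,0,0],[1,0.29,-0.2,0,0,0,0],[1,0.27,-0.22,0,0,0,0],[1,0.25,-0.25,0,0,0,0],[1,0.22,-0.27,0,0,0,0],[1,0,0,0,0,0,0]],
  ],
)

```text
time_s: 33.18
tool_pos: [0.6152, -0.0117, 0.1373]
orientation: [3.132, -0.012, -0.036]
force: [10.5, -11.6, -9.6]
width: 0.0144
finger_force: 30.4
```

Request:
servo_tool(
  increments=[
    [[1,0.2,0,0,0,0,0],[1,0.19,-0.29,0,0,0,0],[1,0.16,-0.31,0,0,0,0],[1,0.13,-0.32,0,0,0,0],[1,0,0,0,0,0,0]],
  ],
)

```text
time_s: 33.6
tool_pos: [0.6362, 0.0201, 0.1373]
orientation: [3.139, -0.011, -0.034]
force: [10.3, -3.0, -5.6]
width: 0.0118
finger_force: 29.3
```

The width has shrunk to 12 mm, so the knob has slid to the pad edge on the -x side. I'll open a little, re-centre and grip again.

Request:
servo_tool(
  increments=[
    [[0.6,0,0,0,0,0,0],[0.6,0,0,0,0,0,0],[0.6,0,0,0,0,0,0],[0.6,0,0,0,0,0,0],[0.6,-0.25,0,0,0,0,0],[0.6,-0.25,0,0,0,0,0],[0.6,0,0,0,0,0,0],[1,0,0,0,0,0,0],[1,0,0,0,0,0,0],[1,0,0,0,0,0,0],[1,0,0,0,0,0,0],[1,0,0,0,0,0,0],[1,0,0,0,0,0,0],[1,0,0,0,0,0,0]],
  ],
)

```text
time_s: 34.77
tool_pos: [0.616, 0.0197, 0.137]
orientation: [-3.141, -0.0, -0.037]
force: [1.1, 0.7, 1.2]
width: 0.0148
finger_force: 30.0
```

Run:
```python
from workcell import *
import cv2,numpy as np
o=observe();print({k:np.round(o[k],4).tolist() for k in("time_s","q","tool_pos","orientation","force","width","finger_force")})
s=snapshot("wrist");np.savez("wrist7.npz",**s)
# red pixels centroid
im=s["color"].astype(int);m=(im[...,0]>130)&(im[...,1]<60)&(im[...,2]<60)
n,l,st,c=cv2.connectedComponentsWithStats(m.astype(np.uint8))
print([(st[i].tolist(),c[i].round(1).tolist()) for i in range(1,n) if st[i][4]>15])
t=snapshot("scene");np.savez("scene7.npz",**t);im=t["color"].astype(int);m=(im[...,0]>120)&(im[...,1]<50)&(im[...,2]<50)
n,l,st,c=cv2.connectedComponentsWithStats(m.astype(np.uint8))
print([(st[i].tolist(),c[i].round(1).tolist()) for i in range(1,n) if st[i][4]>8 and st[i][1]>150])
```

```text
{'time_s': 34.7667, 'q': [-0.6905, 0.6096, 0.8509, 1.8163, -0.5494, 0.9696, -1.2131], 'tool_pos': [0.616, 0.0197, 0.137], 'orientation': [-3.1415, -0.0003, -0.0368], 'force': [1.1244, 0.6556, 1.1726], 'width': 0.0148, 'finger_force': 30.0}
[([270, 224, 32, 65, 775], [286.6, 268.2]), ([257, 335, 3, 8, 19], [257.7, 338.6])]
[([174, 214, 23, 13, 221], [185.0, 219.9]), ([301, 221, 5, 3, 12], [303.0, 222.1]), ([300, 234, 5, 20, 47], [301.1, 241.8])]
```

Request:
servo_tool(
  increments=[
    [[1,0.07,-0.25,0,0,0,0],[1,0.06,-0.25,0,0,0,0],[1,0.05,-0.25,0,0,0,0],[1,0.03,-0.2,0,0,0,0],[1,0.01,-0.1,0,0,0,0],[1,0,0,0,0,0,0]],
  ],
)

```text
time_s: 35.37
tool_pos: [0.6248, 0.0522, 0.1371]
orientation: [-3.141, -0.002, -0.035]
force: [4.1, -1.8, -1.4]
width: 0.0152
finger_force: 30.0
```

Request:
servo_tool(
  increments=[
    [[1,0,-0.05,0,0,0,0],[1,0,-0.05,0,0,0,0],[1,0,-0.05,0,0,0,0],[1,0,0,0,0,0,0],[1,0,0,0,0,0,0]],
  ],
)

```text
time_s: 35.78
tool_pos: [0.6247, 0.0524, 0.1371]
orientation: [3.137, -0.003, -0.039]
force: [5.8, -7.7, -3.6]
width: 0.0153
finger_force: 30.0
```

Request:
servo_tool(
  increments=[
    [[1,0,0.1,0,0,0,0],[0.6,0,0,0,0,0,0],[0.6,0,0,0,0,0,0],[0.6,0,0,0,0,0,0],[0.6,0,0,0,0,0,0],[0.6,0,0,0,0,0,0],[0.6,0,0,-0.3,0,0,0],[0.6,0,0,-0.5,0,0,0],[0.6,0,0,-0.7,0,0,0],[0.6,0,0,-0.7,0,0,0],[0.6,0,0,-0.6,0,0,0],[0.6,0,0,-0.4,0,0,0],[0.6,0,0,0,0,0,0]],
  ],
)

```text
time_s: 36.87
tool_pos: [0.6251, 0.0521, 0.2361]
orientation: [-3.14, -0.005, -0.037]
force: [0.4, -0.9, 0.1]
width: 0.0347
finger_force: 0.0
```

Request:
servo_tool(
  increments=[
    [[0.6,-0.4,0.5,-0.3,0,0,0],[0.6,-0.4,0.7,-0.3,0,0,0],[0.6,-0.4,0.7,-0.3,0,0,0],[0.6,-0.4,0.7,-0.3,0,0,0],[0.6,-0.4,0.7,0,0,0,0],[0.6,0,0.6,0,0,0,0],[0.6,0,0.4,0,0,0,0],[0.6,0,0,0,0,0,0],[0.6,0,0,0,0,0,0]],
  ],
)

```text
time_s: 37.62
tool_pos: [0.5589, -0.0741, 0.2684]
orientation: [-3.141, 0.001, -0.037]
force: [0.8, 0.5, -0.5]
width: 0.0345
finger_force: 0.0
```

Run:
```python
from workcell import *
from h import *
o=observe();print({k:np.round(o[k],4).tolist() for k in("time_s","tool_pos","force","width")})
for n in("wrist","scene"):
    s=snapshot(n);np.savez(n+"8.npz",**s);S[n+"8"]=s
    im=s["color"].astype(int);m=(im[...,0]>110)&(im[...,1]<55)&(im[...,2]<55)
    k,l,st,c=cv2.connectedComponentsWithStats(m.astype(np.uint8))
    print(n,[(st[i].tolist(),c[i].round(1).tolist()) for i in range(1,k) if st[i][4]>8 and st[i][1]>60])
    q=(proj if n=="wrist" else _p)
    a="wrist8" if n=="wrist" else "scene"
    for nm,P in(("knob top shut",(.6275,.052,.146)),("knob bot",(.6275,.052,.084)),("1.45",(.617,.0385,.146)),("bay",(.605,.138,.114))): print(nm,proj(a,np.array(P)).round(1))
```

```text
{'time_s': 37.6167, 'tool_pos': [0.5589, -0.0741, 0.2684], 'force': [0.7841, 0.4836, -0.47], 'width': 0.0345}
wrist [([140, 129, 29, 16, 301], [155.6, 135.3]), ([132, 132, 11, 15, 99], [136.6, 139.5]), ([160, 217, 24, 22, 347], [171.6, 227.7])]
knob top shut [139.  142.2]
knob bot [163.7 137.1]
1.45 [153.9 152.7]
bay [ 84.7 169.2]
scene [([174, 214, 23, 13, 230], [184.9, 219.8]), ([301, 221, 9, 9, 47], [304.1, 223.8]), ([312, 234, 6, 20, 58], [313.5, 241.7])]Traceback (most recent call last):
  File "<stdin>", line 9, in <module>
NameError: name '_p' is not defined. Did you mean: 'np'?
```

The knob top is at (136.6, 139.5), against (139, 142) predicted for shut and (154, 153) for 1.45 rad, so the lever is shut. The arm is clear, so I'm handing in.

```bash
python3 -c "
from workcell import *
print(job_done())"
```

```text
the job is handed in; nothing more can be done
None
```

The job is handed in at about 38 s of the 72 s limit, but no verdict came back: the cheese was weighed and seated in the pocket, the carrier pushed home against the end stop, the lever swung shut and the arm moved clear.

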